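# Isolate the dosing pump and open its reservoir's push-and-turn cap

## Task

The dosing pump's cleaner reservoir is due for a refill: first switch the pump off by turning the red rotary isolator on its top from the green (on) mark round to the red (off) mark, so that it clicks in and stays there. Then open the blue bottle's white safety cap: press it down, twist it anticlockwise past its catch while pressed, and lift it straight off. Finish while still holding the cap upright and still in the gripper, directly above the bottle with about 6 cm of clear lift; do not put it down, and leave the loose things on the table where they are.

Things in the scene. Friction and masses are not known exactly. Their poses are not given: they have to be found in the camera images.
- pump: grey dosing pump, 110 x 110 x 68 mm on rubber feet, fixed to the table, with a 78 mm square yellow plate on top (top at 72 mm). Origin: centre of its underside, at the table; z up. Place and yaw vary; it may stand left or right of the bottle. Red (off) mark: on the plate at +y of its centre; green (on) mark: 60 degrees clockwise from that, seen from above
- isolator (a joint): angle of the red isolator handle, rad: 0 = on (where it starts, pointer at green mark), 1.047 = off (60 degrees anticlockwise, seen from above; bar along the pump's y, pointer at red mark). Vertical axis through the pump's origin, stops at both ends. Detents at both ends: about 0.15 N m turns it over the hump midway, then it falls into the other end
- isolator_grip (a point): point on the isolator's vertical axis in the middle of its red grip bar, 91 mm above the table; turns with the handle. x along the bar toward the white pointer, z up. Bar: 58 long, 13 thick, 26 mm high (top 104, foot 78 mm above the table), on a black disc 52 mm across
- bottle: blue reservoir bottle, 80 mm across, in a holder with a 110 mm square plate, all fixed to the table. Origin: centre of the underside, at the table; z up. Narrows above 98 mm to 40 mm across at 115 mm height. Under the cap: neck 40 mm across, its top at 146 mm, a white spring disc on it up to 153 mm. Place and yaw vary; left or right of the pump
- cap: white round ribbed cap on the bottle, 52 mm across, 34 mm high, 45 g, loose; take it across its sides from above. Origin: centre of its lower rim, z up. Locked: rim 134 mm, top 168 mm above the table, x axis within 0.15 rad of the bottle's x axis
- cap_top (a point): centre of the cap's top, 34 mm above cap, turns with it. Locked, the cap cannot be lifted or turned far. Press it down at least 5 mm (stop at 7 mm) against a spring (5 N at first, 11 N at the stop) and turn it anticlockwise (from above): past about 50 degrees it is free to lift straight off; a stop comes at about 74, so turn about 60. Friction while turning up to 0.3 N m
- tape: roll of black tape lying flat, 110 across, 45 mm high, loose bystander
- battery: black drill battery, 88 x 83 x 52 mm, loose bystander
- screws: small brown carton, 60 x 85 x 40 mm, loose bystander
- dowels: small grey carton, 65 x 100 x 30 mm, loose bystander

How it is judged:
By the outcome, as a careful person would: the job done as asked, in the order asked, and still so for the second after the job is handed in, while the arm keeps its last pose, push and grip.
It also fails if it takes over 64 s, if anything falls off the work surface, if the arm or the gripper's body presses on something with over 40 N, if the wrist force passes 120 N, or if a joint passes its speed limit or range.

## Robot

A 6-joint arm with a two-finger parallel gripper is mounted at the origin on the work surface; the furniture and walls round the work are solid. World frame = base frame: x ahead of the robot, y to its left, z up, the work surface at z = 0. Lengths are in mm, angles in rad, forces in N, time in s.
With the tool pointing down it reaches from about 275 to 1000 mm from the base axis. Payload 8.4 kg.
Tool frame: the origin (TCP) lies at the very end of the fingers, on their centre line; the grasp point (between the pads) lies 19 mm behind it; z points along the fingers, y is the line along which they close (so a half turn about z gives the same grasp; the last joint's range is limited). The gripper opens to 85 mm and grips with 20 to 120 N. Pads are 22 mm wide; open, the fingers measure 114 mm over their backs; the gripper's body (76 mm by 85 mm) begins 54 mm behind the grasp point. The pads swing forward as they close: fully open they stand 13 mm farther back than shut.
Start: joints at [1.231, 0.353, 1.633, -0, 1.155, -0.002], TCP at [207.131, 589.682, 231.281] pointing down, gripper open.
Joint ranges: [-2.63, 2.63], [-0.92, 2.1], [0.06, 2.66], [-1.3, 4.44], [0, 2.69], [-3.02, 3.02]. Speed limits (rad/s): [2.22, 2.22, 2.79, 3.14, 3.14, 3.14].

## Interface

Orientations are given as [roll, pitch, yaw] about the fixed x, y, z axes, in that order (R = Rz(yaw) Ry(pitch) Rx(roll)).
In Python, from rig import sensors, grab_frame, camera_params, order gives the robot as it stands. The module is installed in compiled form; this text tells all that it offers.
- The arm moves only by the tool move_arm, never from a script. Its argument "motion" is a list of rows, each a list of 7 numbers: the turn, a rotation vector about the tool's x, y, z in shares of 2 rad (1.0 is 2 rad), then the shift along the tool's x, y, z in parts of the range, where 1.0 means 0.6 m, then the finger opening in m, from 0 to 0.0854. A call has 1 to 8 rows; each row is the pose to reach, as a shift and turn from the pose commanded when the call began, along the tool's axes at that moment; what a row does not reach only later rows make up. A row lasts 1/8 s, in which the tool goes at most 62.5 mm and 10.7 degrees, less where a joint would pass 70% of its speed; a pose out of reach is approached as far as the arm can. Shift and turn numbers lie between -1 and 1, and a call with a number outside is refused. A call with a gripper value outside its range is refused whole. The fingers move at their own pace and stop on an object; "grip_force" is the grip in N (left out, the last holds). Time passes only in rows, so rows that repeat a pose let the fingers close. It gives the time, the measured TCP pose, the force, the opening and the grip force at its end, in the units of the state.
- sensors.sense(): the state, without advancing time (a new reading comes with each control period).
- grab_frame(name): name is "scene" or "top"; returns (picture, depth): 400x640x3 uint8, red, green, blue; 400x640 float32, mm along the optical axis (not along the pixel's ray), 0 where there is no reading.
- camera_params(name): a dict with "camera_matrix" (3x3 intrinsics, pixels), "world_from_camera" (4x4, takes a point from camera to world coordinates). Camera axes: x right, y down, z forward; pixel columns grow to the right and rows downward; lengths in mm; the calibration is good to about 2 mm. A picture is of the moment at which its call begins. camera_params takes no time and is no camera call.
- order.sign_off(): hands the job in; it is judged then, once.
The state is a dict: "clock": time; "qpos": joint angles; "qvel": joint speeds; "joint_efforts": joint torques, N m; "eef_pos": TCP position; "tcp_rot": TCP orientation; "contact_force": force on the tool from outside, world axes, zero at the start; "wrist_torque": the same for the moment, N m; "opening": opening from 0.0 (shut) to 1.0 (fully open); "grasp_force": force on a finger pad.
Only numpy, scipy, OpenCV 4.12 (cv2) and the standard library are available. Lean on these libraries where they do the work, as an engineer would, in place of code of your own. Each camera call takes 0.05 s, during which the arm holds its last target. There are 200 camera calls.

## Working session

There is one attempt and no reset: what is moved stays moved. The work goes in short steps, Python scripts to look and compute and a tool call to move; the robot and the scene stay as the last step left them, time stands still between calls to the robot, and variables do not carry over. Pictures are saved under pics/ and viewed, at most 10 in all, crops included, and the job is handed in when it is done.

Besides the shell and the picture viewer there is one more tool, called after "Request:" as name([rows], argument=value, ...), one row to a line, values as JSON. move_arm: Moves the arm, as the interface text tells. Its arguments: {"type":"object","properties":{"motion":{"type":"array","items":{"type":"array","items":{"type":"number"}}},"grip_force":{"type":"number"}},"required":["motion"]}

```bash
mkdir -p pics; python3 - <<'E'
from rig import *
import cv2,numpy as np
for n in("scene","top"):
    p,d=grab_frame(n); cv2.imwrite(f"pics/{n}0.png",p[...,::-1]); np.savez(f"{n}0.npz",p=p,d=d)
    c=camera_params(n); print(n,np.round(c["camera_matrix"],1).tolist(),np.round(c["world_from_camera"],3).tolist())
print(sensors.sense())
E
```

```text
scene [[361.4, 0.0, 319.4], [0.0, 361.4, 197.0], [0.0, 0.0, 1.0]] [[0.808, -0.431, 0.402, -33.489], [-0.589, -0.585, 0.558, -784.736], [-0.005, -0.687, -0.727, 1102.295], [0.0, 0.0, 0.0, 1.0]]
top [[512.3, 0.0, 319.3], [0.0, 512.3, 199.1], [0.0, 0.0, 1.0]] [[0.025, -0.99, 0.138, 306.698], [-1.0, -0.024, 0.008, -26.908], [-0.004, -0.138, -0.99, 1626.927], [0.0, 0.0, 0.0, 1.0]]
{'clock': 0.1, 'qpos': array([ 1.23058843e+00,  3.53595795e-01,  1.63402924e+00, -1.38317635e-06,
        1.15519354e+00, -2.36571848e-03]), 'qvel': array([-2.27144216e-04, -6.72497223e-04, -1.31546880e-03, -2.98740845e-05,
        3.10077769e-04,  1.52673411e-03]), 'joint_efforts': array([-1.29359712e-03, -6.06353331e+01, -3.42821181e+01,  9.65628089e-06,
        3.95106807e-03, -3.17794661e-05]), 'eef_pos': array([207.0015287 , 589.29228788, 230.63925165]), 'tcp_rot': array([-3.14036673e+00, -1.63545724e-06,  2.80375103e+00]), 'contact_force': array([ 0.48474275, -0.28006785,  0.29181037]), 'wrist_torque': array([ 0.01031724,  0.00973254, -0.05502163]), 'grasp_force': 0.0, 'opening': 0.9965080208237322}
```

View pics/top0.png

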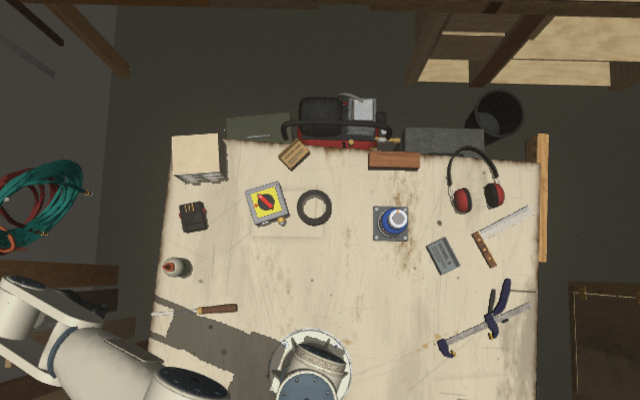

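View pics/scene0.png

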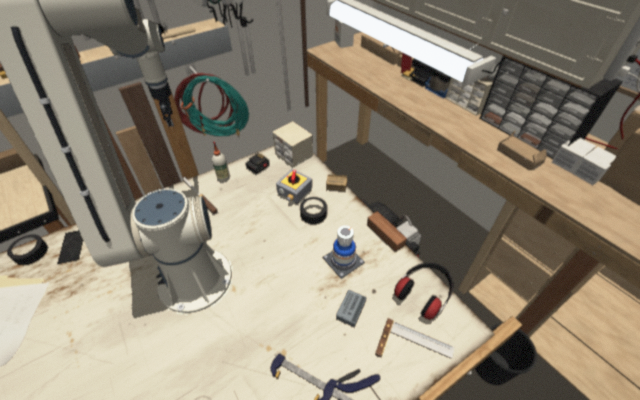

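The top view shows the pump at (267,202), with the red bar on its yellow plate. The bottle is at (393,222), with the white cap at about (397,216). The tape is between them at (314,208).

```bash
cat > h.py <<'E'
from rig import *
import cv2,numpy as np
def cast(n,uv,z):
    c=camera_params(n);K=c["camera_matrix"];T=np.array(c["world_from_camera"])
    uv=np.atleast_2d(uv).astype(float)
    r=np.c_[uv,np.ones(len(uv))]@np.linalg.inv(K).T@T[:3,:3].T
    return T[:3,3]+r*((z-T[2,3])/r[:,2])[:,None]
def big(m):
    c,_=cv2.findContours(m.astype(np.uint8),cv2.RETR_EXTERNAL,cv2.CHAIN_APPROX_NONE)
    return max(c,key=cv2.contourArea)[:,0]
def rect(pts): # world points -> centre,size,angle of long side
    return cv2.minAreaRect(pts[:,:2].astype(np.float32))
E
python3 - <<'E'
from h import *
for n,(px,bx) in {"top":((240,175,295,235),(370,200,415,245)),"scene":((270,160,320,210),(320,220,365,280))}.items():
    f=np.load(n+"0.npz");p=f["p"];d=f["d"];h=cv2.cvtColor(p,cv2.COLOR_RGB2HSV)
    def msk(lo,hi,b):
        m=cv2.inRange(h,lo,hi)>0; z=np.zeros_like(m); x0,y0,x1,y1=b; z[y0:y1,x0:x1]=m[y0:y1,x0:x1]; return z
    y=msk((20,120,100),(35,255,255),px); r=msk((0,150,80),(8,255,255),px)|msk((172,150,80),(180,255,255),px)
    g=msk((40,80,40),(85,255,255),px)
    w=msk((0,0,150),(180,60,255),bx); b=msk((100,120,40),(125,255,255),bx)
    print(n,[int(m.sum()) for m in(y,r,g,w,b)])
    if y.any():
        P=cast(n,big(y),72);print(" yellow",rect(P))
        c,_=cv2.findContours(r.astype(np.uint8),0,1)
        for k in c: 
            if len(k)>1: print(" red",k[:,0].mean(0),cv2.contourArea(k),rect(cast(n,k[:,0],104)))
        if g.any(): print(" green", cast(n,np.argwhere(g)[:,::-1].mean(0),72))
    k=big(w);P=cast(n,k,168);print(" cap",rect(P),cv2.minEnclosingCircle(P[:,:2].astype(np.float32)))
    # depth cloud near cap
    T=np.array(camera_params(n)["world_from_camera"]);K=camera_params(n)["camera_matrix"]
    def cloud(b):
        x0,y0,x1,y1=b;u,v=np.meshgrid(np.arange(x0,x1),np.arange(y0,y1));D=d[y0:y1,x0:x1]
        Q=np.stack([u,v,np.ones_like(u)],-1)@np.linalg.inv(K).T*D[...,None]
        return (Q@T[:3,:3].T+T[:3,3])[D>0]
    for nm,b,lo,hi in(("captop",bx,162,174),("bartop",px,99,109),("plate",px,69,75),("pumptop",px,60,80)):
        Q=cloud(b);Q=Q[(Q[:,2]>lo)&(Q[:,2]<hi)]
        if len(Q)>3:print(" ",nm,len(Q),Q.mean(0).round(1),rect(Q))
    for nm,b in(("P",px),("B",bx)):
        x0,y0,x1,y1=b;cv2.imwrite(f"pics/{n}{nm}.png",cv2.resize(p[y0:y1,x0:x1,::-1],None,fx=7,fy=7,interpolation=2))
a=[cv2.resize(cv2.imread(f"pics/{n}{m}.png"),(400,300)) for n in("top","scene") for m in "PB"]
cv2.imwrite("pics/m.png",np.vstack([np.hstack(a[:2]),np.hstack(a[2:])]))
E
```

```text
top [395, 73, 1, 869, 163]
 yellow ((510.3423156738281, 149.11805725097656), (76.55794525146484, 76.65602111816406), 19.039216995239258)
 red [255.5 205. ] 1.0 ((495.8399353027344, 175.86402893066406), (6.460185527801514, 2.1103687286376953), 46.709434509277344)
 red [264.45714286 200.31428571] 50.5 ((508.7456359863281, 147.80995178222656), (51.57598114013672, 12.705818176269531), 47.198265075683594)
 green [[533.94528854 176.96399736  72.        ]]
 cap ((448.46136474609375, -202.2060546875), (126.1010971069336, 82.40220642089844), 1.4169772863388062) ((447.91778564453125, -200.7183380126953), 74.08024597167969)
  captop 235 [ 459.6 -241.6  166.5] ((459.7942810058594, -241.25753784179688), (49.838523864746094, 50.9501953125), 27.862089157104492)
  bartop 64 [509.5 148.5 103.2] ((509.18927001953125, 148.4433135986328), (54.18212127685547, 12.743878364562988), 47.07472610473633)
  plate 440 [508.6 146.7  71.4] ((508.26043701171875, 147.8819580078125), (107.12345886230469, 108.4321060180664), 19.653932571411133)
  pumptop 1113 [507.8 147.7  69.2] ((509.06036376953125, 148.5432434082031
[... 358 characters left out ...]
174316406, -288.8177490234375), (224.42263793945312, 147.52029418945312), 53.668521881103516) ((415.27716064453125, -289.02044677734375), 134.0955352783203)
  captop 172 [ 456.7 -246.2  167.9] ((457.2594299316406, -245.41253662109375), (50.55478286743164, 49.88227844238281), 22.057424545288086)
  bartop 34 [506.7 145.  103.4] ((505.92034912109375, 145.21669006347656), (53.67265701293945, 12.849007606506348), 48.64602279663086)
  plate 193 [501.5 137.   71.5] ((505.55712890625, 141.41168212890625), (107.35005187988281, 103.35253143310547), 18.82103729248047)
  pumptop 467 [501.4 136.4  69.6] ((507.0105285644531, 145.14215087890625), (113.57020568847656, 112.8744888305664), 17.564905166625977)
```

View pics/m.png

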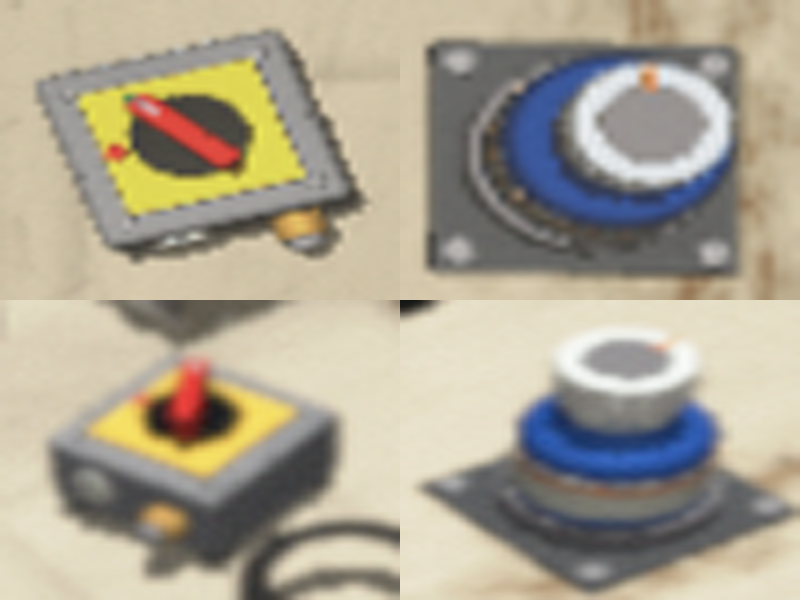

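The crops show the bar's pointer at the green mark and the red mark 60° anticlockwise of it. Both views agree to within 3–4 mm: bar axis at (508,147.3), angle about 49°; cap axis at (458.5,-243.3), top at z≈167. Moving above the pump.

The manual's scale: shifts go in shares of 0.6 m and turns go in shares of 2 rad. Converting my numbers, -0.4305 m is -0.7175, -0.3177 m is -0.5295, 1.949 rad is 0.9745.

Request:
move_arm([
  [0,0,0.9745,-0.7175,-0.5295,0.1017,0.0854],
  [0,0,0.9745,-0.7175,-0.5295,0.1017,0.0854],
  [0,0,0.9745,-0.7175,-0.5295,0.1017,0.0854],
  [0,0,0.9745,-0.7175,-0.5295,0.1017,0.0854],
  [0,0,0.9745,-0.7175,-0.5295,0.1017,0.0854],
  [0,0,0.9745,-0.7175,-0.5295,0.1017,0.0854],
  [0,0,0.9745,-0.7175,-0.5295,0.1017,0.0854],
  [0,0,0.9745,-0.7175,-0.5295,0.1017,0.0854],
])

```text
clock: 1.1
eef_pos: [487.3, 177.1, 174.4]
tcp_rot: [3.142, -0.0, 1.298]
contact_force: [0.5, 0.7, 0.7]
opening: 0.997
grasp_force: 0.0
```

```bash
cat > go.py <<'E'
import sys
from h import *
from scipy.spatial.transform import Rotation as R
x,y,z,yaw=map(float,sys.argv[1:5])
s=sensors.sense();A=R.from_euler('xyz',s["tcp_rot"]);B=R.from_euler('xyz',[180,0,yaw],degrees=True)
print("t",s["clock"],"pos",s["eef_pos"].round(1),"yawdeg",np.degrees(s["tcp_rot"]).round(1),"q",s["qpos"].round(2),"F",s["contact_force"].round(1),"T",s["wrist_torque"].round(2),"op",round(s["opening"]*85.4,1))
print("turn",(A.inv()*B).as_rotvec().round(3),"shift",(A.inv().apply(np.array([x,y,z])-s["eef_pos"])/1000).round(4))
E
python3 go.py 508 147.3 150 49
```

```text
t 1.1 pos [487.3 177.1 174.4] yawdeg [180.   -0.   74.4] q [0.35 0.25 1.91 0.   0.97 0.62] F [0.5 0.7 0.7] T [-0.03 -0.05 -0.06] op 85.1
turn [ 0.    -0.     0.442] shift [-0.0231  0.028   0.0244]
```

In the tool's units: 0.028 m is 0.0467, 0.0244 m is 0.0407, 0.442 rad is 0.221.

Request:
move_arm([
  [0,0,0.221,-0.0385,0.0467,0.0407,0.0854],
  [0,0,0.221,-0.0385,0.0467,0.0407,0.0854],
  [0,0,0.221,-0.0385,0.0467,0.0407,0.0854],
  [0,0,0.221,-0.0385,0.0467,0.0407,0.0854],
  [0,0,0.221,-0.0385,0.0467,0.0407,0.0854],
])

```text
clock: 1.72
eef_pos: [507.3, 149.3, 150.2]
tcp_rot: [-3.141, 0.0, 0.864]
contact_force: [-0.5, -0.9, 0.3]
opening: 0.999
grasp_force: 0.0
```

```bash
python3 go.py 508 147.3 84 49
```

```text
t 1.725 pos [507.3 149.3 150.2] yawdeg [-180.     0.    49.5] q [0.28 0.3  1.91 0.   0.93 0.99] F [-0.5 -0.9  0.3] T [ 0.05 -0.01 -0.04] op 85.3
turn [-0.     0.     0.008] shift [-0.0011  0.0019  0.0662]
```

In the tool's units: 0.066 m is 0.11, 0.033 m is 0.055.

Request:
move_arm([
  [0,0,0,-0.0017,0.0033,0.055,0.0854],
  [0,0,0,-0.0017,0.0033,0.11,0.0854],
  [0,0,0,-0.0017,0.0033,0.11,0.03],
  [0,0,0,-0.0017,0.0033,0.11,0.02],
  [0,0,0,-0.0017,0.0033,0.11,0.006],
  [0,0,0,-0.0017,0.0033,0.11,0.006],
  [0,0,0,-0.0017,0.0033,0.11,0.006],
  [0,0,0,-0.0017,0.0033,0.11,0.006],
], grip_force=40)

```text
clock: 2.72
eef_pos: [509.5, 147.0, 85.5]
tcp_rot: [3.14, -0.002, 0.862]
contact_force: [0.6, -2.9, 5.2]
opening: 0.141
grasp_force: 43.5
```

```bash
python3 go.py 508 147.3 84 49
```

```text
t 2.725 pos [509.5 147.   85.5] yawdeg [ 1.799e+02 -1.000e-01  4.940e+01] q [ 0.28  0.4   1.96 -0.    0.79  0.99] F [ 0.6 -2.9  5.2] T [-0.5  -0.09 -0.05] op 12.0
turn [ 0.002 -0.002  0.007] shift [-0.0007 -0.0013  0.0015]
```

In the tool's units: -0.28 rad is -0.14.

Request:
move_arm([
  [0,0,-0.07,0,0,0,0.006],
  [0,0,-0.14,0,0,0,0.006],
  [0,0,-0.21,0,0,0,0.006],
  [0,0,-0.28,0,0,0,0.006],
  [0,0,-0.35,0,0,0,0.006],
  [0,0,-0.42,0,0,0,0.006],
  [0,0,-0.49,0,0,0,0.006],
  [0,0,-0.54,0,0,0,0.006],
], grip_force=60)

```text
clock: 3.72
eef_pos: [509.7, 146.9, 85.5]
tcp_rot: [3.139, 0.001, 1.946]
contact_force: [2.7, -4.2, 6.0]
opening: 0.132
grasp_force: 64.2
```

```bash
python3 go.py 508 147.3 84 110
```

```text
t 3.725 pos [509.7 146.9  85.5] yawdeg [1.798e+02 1.000e-01 1.115e+02] q [ 0.28  0.4   1.96 -0.    0.79 -0.1 ] F [ 2.7 -4.2  6. ] T [-0.88 -0.25 -0.91] op 11.3
turn [0.003 0.001 0.026] shift [ 0.001  -0.0014  0.0015]
```

In the tool's units: -0.16 m is -0.2667, -0.12 m is -0.2, 0.02 rad is 0.01.

Request:
move_arm([
  [0,0,0.01,0,0,0,0.006],
  [0,0,0.01,0,0,0,0.03],
  [0,0,0.01,0,0,0,0.0854],
  [0,0,0.01,0,0,0,0.0854],
  [0,0,0.01,0,0,0,0.0854],
  [0,0,0.01,0,0,-0.1,0.0854],
  [0,0,0.01,0,0,-0.2,0.0854],
  [0,0,0.01,0,0,-0.2667,0.0854],
])

```text
clock: 4.72
eef_pos: [508.8, 147.4, 247.1]
tcp_rot: [3.139, 0.0, 1.922]
contact_force: [0.2, 0.4, 0.0]
opening: 1.0
grasp_force: 0.0
```

```bash
python3 go.py 458.5 -243.3 240 32
```

```text
t 4.725 pos [508.8 147.4 247.1] yawdeg [179.9   0.  110.1] q [ 0.28  0.19  1.82 -0.    1.13 -0.07] F [0.2 0.4 0. ] T [-0.08 -0.01  0.  ] op 85.4
turn [ 0.002 -0.002  1.363] shift [-0.3495 -0.1817  0.0067]
```

In the tool's units: -0.3495 m is -0.5825, -0.182 m is -0.3033, 1.363 rad is 0.6815.

Request:
move_arm([
  [0,0,0.6815,-0.5825,-0.3033,0.0117,0.0854],
  [0,0,0.6815,-0.5825,-0.3033,0.0117,0.0854],
  [0,0,0.6815,-0.5825,-0.3033,0.0117,0.0854],
  [0,0,0.6815,-0.5825,-0.3033,0.0117,0.0854],
  [0,0,0.6815,-0.5825,-0.3033,0.0117,0.0854],
  [0,0,0.6815,-0.5825,-0.3033,0.0117,0.0854],
  [0,0,0.6815,-0.5825,-0.3033,0.0117,0.0854],
  [0,0,0.6815,-0.5825,-0.3033,0.0117,0.0854],
])

```text
clock: 5.72
eef_pos: [457.0, -245.3, 237.0]
tcp_rot: [-3.141, 0.0, 0.553]
contact_force: [-0.2, 0.9, -0.8]
opening: 1.001
grasp_force: 0.0
```

```bash
python3 - <<'E'
from h import *
p,d=grab_frame("top");cv2.imwrite("pics/t1.png",cv2.resize(p[160:260,230:430,::-1],None,fx=4,fy=4,interpolation=2))
h=cv2.cvtColor(p,cv2.COLOR_RGB2HSV);r=((h[...,0]<8)|(h[...,0]>172))&(h[...,1]>150)&(h[...,2]>80)
m=np.zeros_like(r);m[175:235,240:295]=r[175:235,240:295];print(rect(cast("top",big(m),104)))
E
python3 go.py 459 -243 180 32
```

```text
((509.4778137207031, 151.16473388671875), (13.456430435180664, 58.60209274291992), 20.08232879638672)
t 5.775 pos [ 457.1 -244.6  237. ] yawdeg [-180.     0.    31.7] q [-0.49  0.18  1.85  0.    1.11  0.52] F [ 0.3 -0.2  0.3] T [ 0.04 -0.03 -0.01] op 85.5
turn [-0.     0.    -0.006] shift [ 0.0024 -0.0003  0.057 ]
```

View pics/t1.png

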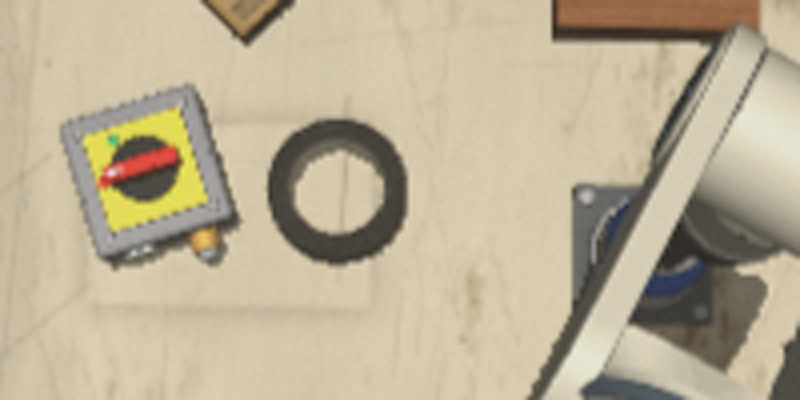

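The isolator sits at off: bar at 110° and pointer at the red mark (crop 105,180). The tape hasn't moved. Descending on the cap.

In the tool's units: 0.108 m is 0.18, 0.054 m is 0.09.

Request:
move_arm([
  [0,0,0,0.0033,0,0.09,0.0854],
  [0,0,0,0.0033,0,0.18,0.0854],
  [0,0,0,0.0033,0,0.18,0.07],
  [0,0,0,0.0033,0,0.18,0.055],
  [0,0,0,0.0033,0,0.18,0.04],
  [0,0,0,0.0033,0,0.18,0.04],
  [0,0,0,0.0033,0,0.18,0.04],
  [0,0,0,0.0033,0,0.18,0.04],
], grip_force=60)

```text
clock: 6.78
eef_pos: [460.3, -243.1, 130.1]
tcp_rot: [3.139, -0.001, 0.559]
contact_force: [3.2, 0.2, 5.6]
opening: 0.595
grasp_force: 62.7
```

```bash
python3 go.py 459 -243 124 32
```

```text
t 6.775 pos [ 460.3 -243.1  130.1] yawdeg [ 1.799e+02 -1.000e-01  3.200e+01] q [-0.49  0.32  1.95  0.    0.87  0.52] F [3.2 0.2 5.6] T [-0.19 -0.44  0.02] op 50.8
turn [ 0.002 -0.001  0.   ] shift [-0.001  -0.0008  0.0061]
```

In the tool's units: 0.0075 m is 0.0125, 0.006 m is 0.01.

Request:
move_arm([
  [0,0,0,0,0,0.005,0.04],
  [0,0,0,0,0,0.01,0.04],
  [0,0,0,0,0,0.0125,0.04],
  [0,0,0,0,0,0.0125,0.04],
], grip_force=90)

```text
clock: 7.28
eef_pos: [460.3, -243.1, 124.5]
tcp_rot: [3.139, -0.001, 0.559]
contact_force: [-6.0, 3.9, 32.4]
opening: 0.592
grasp_force: 95.9
```

```bash
python3 go.py 459 -243 124 32
```

```text
t 7.275 pos [ 460.3 -243.1  124.5] yawdeg [ 1.799e+02 -1.000e-01  3.200e+01] q [-0.49  0.33  1.95  0.    0.86  0.52] F [-6.   3.9 32.4] T [0.53 0.87 0.05] op 50.6
turn [ 0.002 -0.001  0.   ] shift [-0.0011 -0.0008  0.0005]
```

In the tool's units: -0.0005 m is -0.0008, -1.08 rad is -0.54.

Request:
move_arm([
  [0,0,-0.065,0,0,-0.0008,0.04],
  [0,0,-0.135,0,0,-0.0008,0.04],
  [0,0,-0.205,0,0,-0.0008,0.04],
  [0,0,-0.275,0,0,-0.0008,0.04],
  [0,0,-0.345,0,0,-0.0008,0.04],
  [0,0,-0.415,0,0,-0.0008,0.04],
  [0,0,-0.485,0,0,-0.0008,0.04],
  [0,0,-0.54,0,0,-0.0008,0.04],
])

```text
clock: 8.28
eef_pos: [461.2, -243.5, 124.6]
tcp_rot: [3.138, 0.002, 1.643]
contact_force: [0.6, 1.0, 23.0]
opening: 0.592
grasp_force: 94.5
```

```bash
python3 go.py 459 -243 190 93
```

```text
t 8.275 pos [ 461.2 -243.5  124.6] yawdeg [1.798e+02 1.000e-01 9.410e+01] q [-0.49  0.33  1.95  0.    0.86 -0.56] F [ 0.6  1.  23. ] T [ 0.24  0.11 -0.13] op 50.5
turn [0.004 0.002 0.019] shift [ 0.0005 -0.0019 -0.0654]
```

Request:
move_arm([
  [0,0,0,0,0,-0.0083,0.04],
  [0,0,0,0,0,-0.02,0.04],
  [0,0,0,0,0,-0.0333,0.04],
  [0,0,0,0,0,-0.05,0.04],
])

```text
clock: 8.78
eef_pos: [458.5, -242.2, 152.2]
tcp_rot: [-3.14, -0.001, 1.639]
contact_force: [-1.0, -0.6, -0.2]
opening: 0.591
grasp_force: 93.2
```

```bash
python3 go.py 460.5 -243.3 200 94.1
```

```text
t 8.775 pos [ 458.5 -242.2  152.2] yawdeg [-1.799e+02 -1.000e-01  9.390e+01] q [-0.49  0.28  1.93 -0.    0.93 -0.56] F [-1.  -0.6 -0.2] T [-0.01  0.02 -0.04] op 50.5
turn [-0.002 -0.001 -0.004] shift [-0.0012  0.0018 -0.0478]
```

In the tool's units: -0.047 m is -0.0783, -0.001 m is -0.0017.

Request:
move_arm([
  [0,0,0,-0.0017,0.0017,-0.02,0.04],
  [0,0,0,-0.0017,0.0017,-0.04,0.04],
  [0,0,0,-0.0017,0.0017,-0.06,0.04],
  [0,0,0,-0.0017,0.0017,-0.0783,0.04],
  [0,0,0,-0.0017,0.0017,-0.0783,0.04],
  [0,0,0,-0.0017,0.0017,-0.0783,0.04],
  [0,0,0,-0.0017,0.0017,-0.0783,0.04],
  [0,0,0,-0.0017,0.0017,-0.0783,0.04],
])

```text
clock: 9.78
eef_pos: [460.1, -243.4, 198.9]
tcp_rot: [-3.141, -0.0, 1.639]
contact_force: [0.1, -0.4, -0.5]
opening: 0.591
grasp_force: 93.2
```

```bash
python3 go.py 460.3 -243.1 200 94.1;python3 - <<'E'
from h import *
p,d=grab_frame("scene");a=cv2.resize(p[150:300,250:400,::-1],None,fx=4,fy=4,interpolation=2);cv2.imwrite("pics/s1.png",a)
E
```

```text
t 9.775 pos [ 460.1 -243.4  198.9] yawdeg [-180.    -0.    93.9] q [-0.49  0.23  1.89 -0.    1.03 -0.56] F [ 0.1 -0.4 -0.5] T [ 0.05 -0.04 -0.01] op 50.5
turn [-0.001 -0.    -0.004] shift [ 0.0002  0.0002 -0.0011]
```

View pics/s1.png

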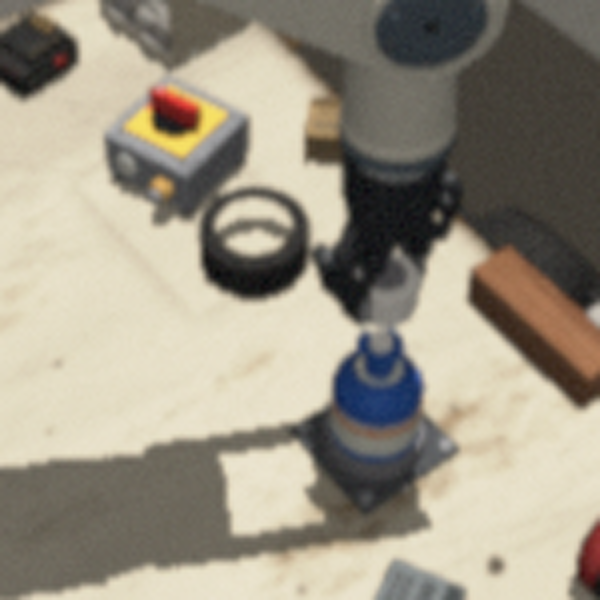

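The cap is held upright at crop (390,285), above the open neck at (380,345). The isolator is still at off, and the tape, battery and cartons in view are where they were. Handing in.

```bash
python3 -c "
from rig import order
print(order.sign_off())"
```

```text
the job is handed in; nothing more can be done
None
```

The pump's isolator is clicked round to off, and the bottle's safety cap is off and held upright about 68 mm above where it sat locked, directly over the bottle; the job is handed in at about 10 s on the robot's clock, and no verdict came back.

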